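Wedge the rocking torque tester

TASK

The grey torque tester stands astride a cable strip and rocks, with the side of its base farther from its display held up off the bench. Without gripping or lifting anything, push the dark wooden wedge thin end first under that raised side until the tester no longer rocks, testing by pressing on its top above the raised side; do not jack it up further, shove it along the bench or disturb the other things. Finish while still pressing down there with about 10 newtons, the raised side resting on the wedge at the height it had at the start.

Things in the scene. Friction and masses are not known exactly. Their poses are not given: they have to be found in the camera images.
- tester: Torque tester: loose grey steel box, 3.4 kg (varies by a fifth), 180 (x) x 150 (y) x 50 mm. On top: display housing along the +y edge (45 mm deep, 40 mm higher) and a drive post (radius 22, height 26 mm) at x = -45, y = 0. Origin: centre of its underside. It stands astride the strip, which runs along its x under y = +20 mm, and leans so that its +y lower edge rests on the bench.
- raised_edge (a point): Middle of the tester's raised lower edge (0, -75, 0 mm in the tester's frame, same axes). Its height is the gap under the raised side: 12 to 17 mm, different each time. About 4 to 8 N down near this edge rocks the tester until the edge meets the bench; let go, it rocks back.
- press_spot (a point): Where to press: the top face above the raised side, on a thin rubber mat (120 x 40 mm); the point lies at x = 10, y = -50, z = 50 mm in the tester's frame, on the top face.
- wedge: Loose dark hardwood wedge, 60 mm wide (x), 100 mm long (y), about 140 g. Flat underside on the bench; its top slopes evenly from 26 mm high at the upright back face (y = -50 mm) to 2 mm at the thin tip (y = +50 mm). Origin: centre of its underside. It starts in front of the raised side, tip towards the tester and up to 50 mm short of it, up to 0.2 rad askew.
- wedge_tip (a point): Middle of the wedge's thin tip, on the bench (y = +50 mm in the wedge's frame).
- wedge_back (a point): Middle of the wedge's upright back face, 12 mm above the bench (y = -50 mm in the wedge's frame): push here.
- strip: Half-round aluminium cable strip fixed in the bench, 300 mm long along its x, about 20 mm wide, its crest 4.5 to 6 mm above the bench. Origin: on its centre line, at about bench height.
- transducer_a: Bystander: black torque transducer, 60 mm square flange, 72 mm tall; origin at the centre of its underside. Leave alone.
- transducer_b: Bystander: a second such torque transducer, 60 mm square flange, 72 mm tall; origin at the centre of its underside. Leave alone.
- socket_tall: Bystander: steel wrench socket standing upright, 26 mm diameter, 60 mm tall; origin at the centre of its underside. Leave alone.
- socket_short: Bystander: steel wrench socket standing upright, 32 mm diameter, 36 mm tall; origin at the centre of its underside. Leave alone.
- socket_wide: Bystander: steel wrench socket standing upright, 40 mm diameter, 45 mm tall; origin at the centre of its underside. Leave alone.
- screwdriver: Bystander: screwdriver lying on the bench; origin at the bench surface under it. Leave alone.
- wrench: Bystander: open-ended wrench lying on the bench; origin at the bench surface under it. Leave alone.
Things that resemble listed ones, but are neither listed nor needed, are in the scene too. Of the things that look like the wedge, the largest one is meant.

How it is judged:
By the outcome, as a careful person would: the job done as asked, in the order asked, and still so for the second after the job is handed in, while the arm keeps its last pose, push and grip.
It also fails if it takes over 48 s, if anything falls off the work surface, if the arm or the gripper's body presses on something with over 40 N, if the wrist force passes 120 N, or if a joint passes its speed limit or range.

ROBOT

A 6-joint arm with a two-finger parallel gripper is mounted at the origin on the work surface. World frame = base frame: x ahead of the robot, y to its left, z up, the work surface at z = 0. Lengths are in m, angles in degrees, forces in N, time in s.
With the tool pointing down it reaches from about 0.25 to 0.85 m from the base axis. Payload 12.5 kg.
Tool frame: the origin (TCP) lies on the centre line of the jaws, within the pads' length; the fingertips stand ctrl.tip_reach ahead of it and the grasp point (between the pads) lies 3 mm ahead of it (ctrl.tip_reach is the distance from the TCP to the fingertips, in m); z points along the fingers, x is the direction in which the jaws open and shut, and the axes are right-handed (so a half turn about z gives the same grasp; the last joint's range is limited). The gripper opens to 93 mm and grips with 3 to 60 N. Pads are 15 mm wide; open, the fingers measure 128 mm over their backs; the gripper's body (75 mm by 188 mm) begins 65 mm behind the grasp point.
Start: joints at [67.632, 20.094, 94.641, -0, 65.266, -4.847], TCP at [0.166, 0.524, 0.241] pointing down, gripper open.
Joint ranges: [-157.81, 157.81], [-45, 120.19], [0.68, 151.7], [-89.99, 269.99], [4.06, 180], [-164.3, 164.3]. Speed limits (degrees/s): [127.2, 127.2, 159.86, 180, 180, 180].

INTERFACE

Orientations are given as [roll, pitch, yaw] about the fixed x, y, z axes, in that order (R = Rz(yaw) Ry(pitch) Rx(roll)).
In Python, from plant import ctrl, vision, finish_job gives the robot as it stands. The module is installed in compiled form; this text tells all that it offers.
- The arm moves only by the tool arm_command, never from a script. Its argument "motion" is a list of rows, each an object with "rot": the turn, a rotation vector about the tool's x, y, z in rad, a list of three; "delta_pos": the shift along the tool's x, y, z in mm, a list of three; "gripper": the opening in per cent of the stroke, from 0 (shut) to 100 (fully open). In form: [{"rot": [wx, wy, wz], "delta_pos": [dx, dy, dz], "gripper": gripper}, ...]. A call has 1 to 20 rows; each row is the pose to reach, as a shift and turn from the pose commanded when the call began, along the tool's axes at that moment; what a row does not reach only later rows make up. A row lasts 1/10 s, in which the tool goes at most 50 mm and 8.59 degrees, less where a joint would pass 70% of its speed; a pose out of reach is approached as far as the arm can. A call with a gripper value outside its range is refused whole. The fingers move at their own pace and stop on an object; "squeeze" is the grip in N (left out, the last holds). Time passes only in rows, so rows that repeat a pose let the fingers close. It gives the time, the measured TCP pose, the force and the opening at its end, in the units of the state.
- ctrl.get_state(): the state, without advancing time (a new reading comes with each control period).
- vision.get_image(name): name is "side" or "top" or "wrist"; returns the picture (420x560x3 uint8, red, green, blue); there is no depth.
- vision.camera_params(name): a dict with "vfov" (degrees; the focal length in pixels is half the picture's height over the tangent of half this angle, whatever the lens; pixels are square), "cx", "cy" (the principal point, pixels), "T" (4x4, takes a point from camera to world coordinates). Camera axes: x right, y up, looking along -z (the intrinsics and any distortion apply to the point x, -y, -z); pixel columns grow to the right and rows downward; lengths in m; the calibration is good to about 2 mm. A picture is of the moment at which its call begins: read the wrist's pose just before it. camera_params takes no time and is no camera call; for the wrist camera it gives the pose at the moment of the call.
- finish_job(): hands the job in, once; it reports no verdict.
The state is a dict: "time": time; "joint_positions": joint angles; "joint_velocities": joint speeds; "effort": joint torques, N m; "tcp_pos": TCP position; "tcp_rot": TCP orientation; "force": force on the tool from outside, world axes, zero at the start; "ft_torque": the same for the moment, N m; "grip_width": finger opening in m.
Only numpy, scipy, OpenCV 4.12 (cv2) and the standard library are available. Lean on these libraries where they do the work, as an engineer would, in place of code of your own. Each camera call takes 0.05 s, during which the arm holds its last target.

## Working session

There is one attempt and no reset: what is moved stays moved. The work goes in short steps, Python scripts to look and compute and a tool call to move; the robot and the scene stay as the last step left them, time stands still between calls to the robot, and variables do not carry over. Pictures are saved under pics/ and viewed, and the job is handed in when it is done.

Besides the shell and the picture viewer there is one more tool, called as name(argument=value, ...) on one line, values as JSON. arm_command: Moves the arm, as the interface text tells. Its arguments: {"type":"object","properties":{"motion":{"type":"array","items":{"type":"object","properties":{"rot":{"type":"array","items":{"type":"number"}},"delta_pos":{"type":"array","items":{"type":"number"}},"gripper":{"type":"number"}}}},"squeeze":{"type":"number"}},"required":["motion"]}

```bash
mkdir -p pics
python3 - <<'E'
from plant import ctrl, vision
import cv2
s=ctrl.get_state()
print({k:s[k] for k in s}); print(ctrl.tip_reach)
for n in ("side","top","wrist"):
    p=vision.camera_params(n); print(n,p)
    im=vision.get_image(n); cv2.imwrite(f"pics/{n}0.png",im[:,:,::-1])
E
ls
```

```text
{'time': 0.0, 'joint_positions': array([ 6.76324075e+01,  2.01252576e+01,  9.46765504e+01,  1.64276214e-03,
        6.52651610e+01, -4.84745682e+00]), 'joint_velocities': array([-0.05513952, -0.01981256,  0.0457724 ,  0.01959087, -0.01046009,
       -0.04726361]), 'effort': array([ 3.18003164e-03, -4.97300792e+01, -2.85276818e+01,  6.99661975e-02,
        2.55174102e-02, -1.36519961e-04]), 'tcp_pos': array([0.16542383, 0.52420341, 0.24009527]), 'tcp_rot': array([-1.79992855e+02,  6.66035017e-02,  7.24791803e+01]), 'force': array([ 0.36257193,  0.58849759, -0.12630409]), 'ft_torque': array([ 0.04103558, -0.00680615,  0.04857672]), 'grip_width': 0.09288376553515584}
0.022
side {'vfov': 51.17774153518182, 'cx': 279.26039013383286, 'cy': 215.09161861353988, 'T': array([[ 0.81311921,  0.34217575, -0.47090647,  0.07522098],
       [-0.58197508,  0.46130798, -0.66970139, -0.7161681 ],
       [-0.01192266,  0.8186029 ,  0.57423614,  0.6983451 ],
       [ 0.        ,  0.        ,  0.        ,  1.        ]])}
top {'vfov': 55.84125330943379, 'cx': 278.46777734356834, 'cy': 208.22734679007948, 'T': array([[ 0.00728508,  0.99178043, -0.12774388,  0.4293233 ],
       [-0.99996854,  0.00762622,  0.00218163, -0.00356914],
       [ 0.0031379 ,  0.12772397,  0.99180479,  1.26980768],
       [ 0.        ,  0.        ,  0.        ,  1.        ]])}
wrist {'vfov': 61.2308187289405, 'cx': 275.01038835913647, 'cy': 210.62540851843943, 'T': array([[ 0.30125365, -0.91852887, -0.25602919,  0.09471751],
       [ 0.95354171,  0.28959756,  0.08301476,  0.5471855 ],
       [-0.00210602, -0.26914302,  0.96309792,  0.3836475 ],
       [ 0.        ,  0.        ,  0.        ,  1.        ]])}
pics
```

View pics/side0.png

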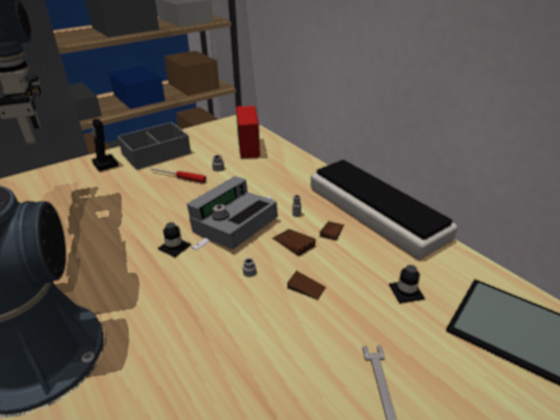

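View pics/top0.png

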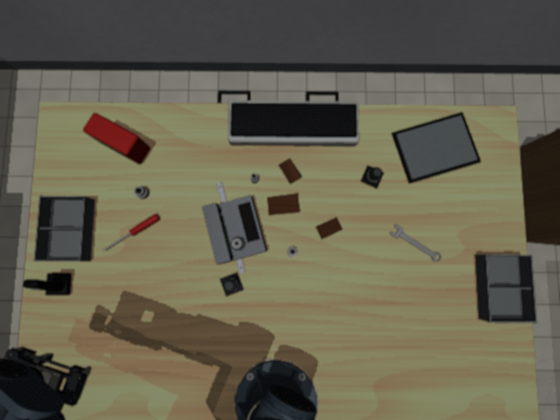

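View pics/wrist0.png

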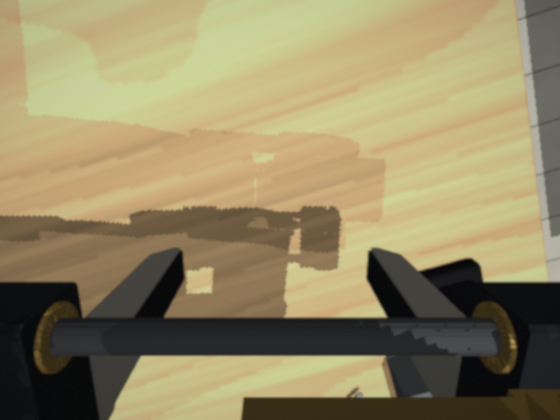

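The top view shows the tester at about (235,230) with its display to the left (+y) and the mat to the right. The largest wedge is at (283,204), with smaller decoys at (290,170) and (329,228). Next I'll get coarse positions.

```bash
cat > h.py <<'E'
import numpy as np, cv2
from scipy.spatial.transform import Rotation as R
H,W=420,560
def f(p): return H/2/np.tan(np.radians(p["vfov"])/2)
def ray(p,u,v):
    T=p["T"]; d=np.array([(u-p["cx"])/f(p),-(v-p["cy"])/f(p),-1.0]); d=T[:3,:3]@d
    return T[:3,3],d
def onz(p,u,v,z):
    o,d=ray(p,u,v); return o+d*(z-o[2])/d[2]
def proj(p,X):
    T=p["T"]; c=T[:3,:3].T@(np.asarray(X)-T[:3,3]); return np.array([p["cx"]+f(p)*c[0]/-c[2], p["cy"]-f(p)*c[1]/-c[2]])
def wedges(im):
    hsv=cv2.cvtColor(im,cv2.COLOR_RGB2HSV)
    m=((hsv[...,0]<15)&(hsv[...,1]>90)&(hsv[...,2]<130)).astype(np.uint8)
    m=cv2.morphologyEx(m,cv2.MORPH_OPEN,np.ones((3,3)))
    c,_=cv2.findContours(m,cv2.RETR_EXTERNAL,cv2.CHAIN_APPROX_NONE)
    return sorted([x for x in c if cv2.contourArea(x)>80],key=cv2.contourArea,reverse=True)
E
python3 - <<'E'
from h import *
from plant import vision
p=vision.camera_params("top")
im=cv2.imread("pics/top0.png")[:,:,::-1].copy()
for c in wedges(im)[:5]:
    r=cv2.minAreaRect(c); b=cv2.boxPoints(r)
    print(cv2.contourArea(c), r)
    print(np.round([onz(p,*q,0.01) for q in b],3).tolist())
print("strip ends",onz(p,222,183,.004),onz(p,240,271,.004))
v=im[150:300,180:350]; cv2.imwrite("pics/topc.png",cv2.resize(v,None,fx=4.5,fy=4,interpolation=cv2.INTER_CUBIC)[:,:,::-1])
im=cv2.imread("pics/side0.png")
v=im[150:310,150:360]; cv2.imwrite("pics/sidec.png",cv2.resize(v,None,fx=3.7,fy=3.7,interpolation=cv2.INTER_CUBIC))
E
```

```text
1167.5 ((111.59346771240234, 133.83383178710938), (55.78083419799805, 24.186220169067383), 29.357751846313477)
[[0.843, 0.643, 0.01], [0.916, 0.609, 0.01], [0.824, 0.443, 0.01], [0.753, 0.478, 0.01]]
442.0 ((282.9877014160156, 203.86476135253906), (16.568038940429688, 29.514650344848633), 84.80557250976562)
[[0.628, 0.029, 0.01], [0.637, -0.065, 0.01], [0.584, -0.07, 0.01], [0.575, 0.024, 0.01]]
217.5 ((328.7555236816406, 227.54747009277344), (11.901205062866211, 20.72138786315918), 64.98310089111328)
[[0.534, -0.129, 0.01], [0.562, -0.189, 0.01], [0.528, -0.205, 0.01], [0.499, -0.145, 0.01]]
217.0 ((289.8595886230469, 170.77529907226562), (20.8819580078125, 12.083976745605469), 57.9946174621582)
[[0.733, -0.008, 0.01], [0.754, -0.041, 0.01], [0.696, -0.077, 0.01], [0.675, -0.044, 0.01]]
216.0 ((143.7205810546875, 224.3676300048828), (7.888935089111328, 33.09922790527344), 59.03623962402344)
[[0.52, 0.473, 0.01], [0.575, 0.386, 0.01], [0.553, 0.372, 0.01], [0.498, 0.459, 0.01]]
strip ends [0.67350617 0.1775265  0.004     ] [0.39172738 0.11356668 0.004     ]
```

View pics/topc.png

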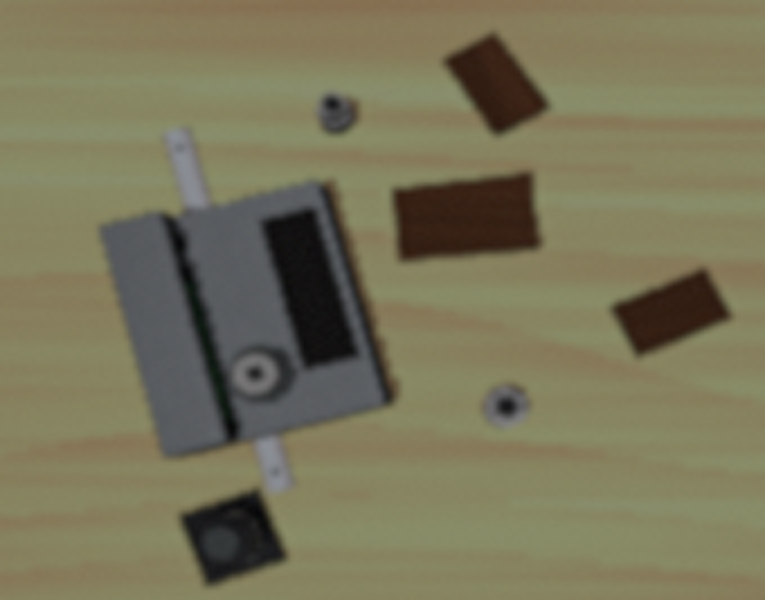

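View pics/sidec.png

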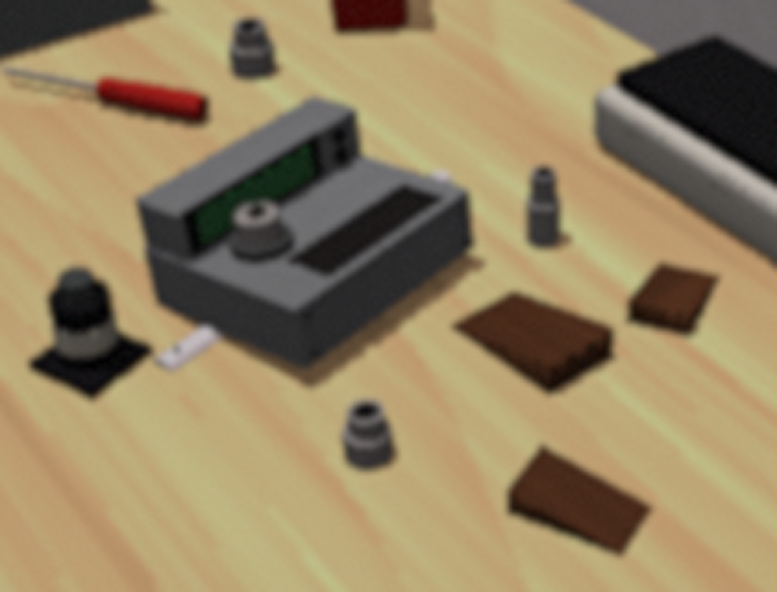

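Next I'll move the wrist camera above the gap between wedge and tester.

arm_command(motion=[{"rot": [0, 0, 1.09], "delta_pos": [-365, 550, -40], "gripper": 100}, {"rot": [0, 0, 1.09], "delta_pos": [-365, 550, -40], "gripper": 100}, {"rot": [0, 0, 1.09], "delta_pos": [-365, 550, -40], "gripper": 100}, {"rot": [0, 0, 1.09], "delta_pos": [-365, 550, -40], "gripper": 100}, {"rot": [0, 0, 1.09], "delta_pos": [-365, 550, -40], "gripper": 100}, {"rot": [0, 0, 1.09], "delta_pos": [-365, 550, -40], "gripper": 100}, {"rot": [0, 0, 1.09], "delta_pos": [-365, 550, -40], "gripper": 100}, {"rot": [0, 0, 1.09], "delta_pos": [-365, 550, -40], "gripper": 100}, {"rot": [0, 0, 1.09], "delta_pos": [-365, 550, -40], "gripper": 100}, {"rot": [0, 0, 1.09], "delta_pos": [-365, 550, -40], "gripper": 100}, {"rot": [0, 0, 1.09], "delta_pos": [-365, 550, -40], "gripper": 100}, {"rot": [0, 0, 1.09], "delta_pos": [-365, 550, -40], "gripper": 100}, {"rot": [0, 0, 1.09], "delta_pos": [-365, 550, -40], "gripper": 100}, {"rot": [0, 0, 1.09], "delta_pos": [-365, 550, -40], "gripper": 100}, {"rot": [0, 0, 1.09], "delta_pos": [-365, 550, -40], "gripper": 100}, {"rot": [0, 0, 1.09], "delta_pos": [-365, 550, -40], "gripper": 100}, {"rot": [0, 0, 1.09], "delta_pos": [-365, 550, -40], "gripper": 100}, {"rot": [0, 0, 1.09], "delta_pos": [-365, 550, -40], "gripper": 100}])

```text
time: 1.95
tcp_pos: [0.5796, 0.012, 0.2808]
tcp_rot: [-180.0, -0.0, 10.1]
force: [-0.1, 0.4, -0.5]
grip_width: 0.0929
```

Run:
```python
from h import *
from plant import ctrl,vision
import pickle
p=vision.camera_params("wrist"); im=vision.get_image("wrist"); pickle.dump(p,open("pics/w1.pkl","wb"))
cv2.imwrite("pics/w1.png",im[:,:,::-1])
cv2.imwrite("pics/w1b.png",cv2.resize(im,(800,600),interpolation=cv2.INTER_CUBIC)[:,:,::-1])
s=ctrl.get_state(); print(s["time"],s["tcp_pos"],s["tcp_rot"],s["force"],p["T"][:3,3])
```

```text
2.0 [0.57972178 0.01182507 0.2808572 ] [-1.79998530e+02 -9.60545460e-03  1.01000772e+01] [ 0.83153544  0.08174076 -0.24555882] [0.56693915 0.08587092 0.42432257]
```

View pics/w1b.png

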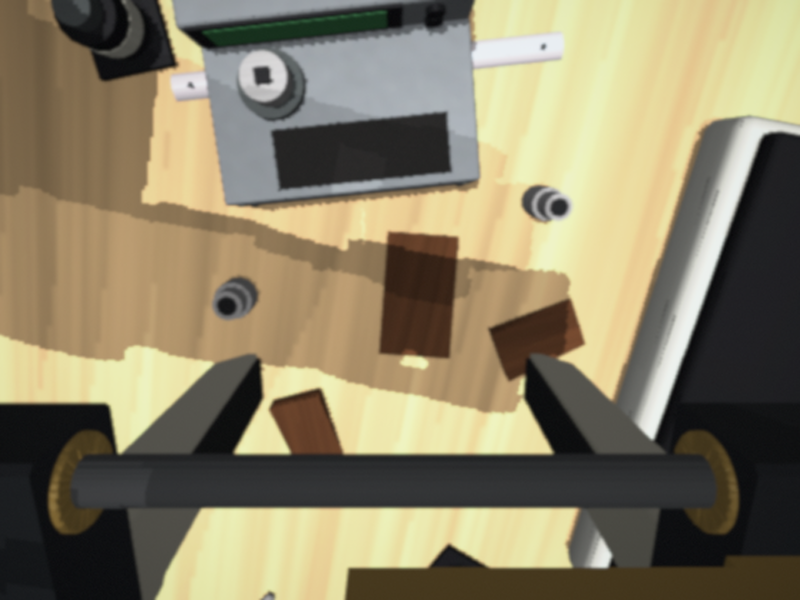

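The wrist view (in 800-pixel coordinates) shows the wedge tip corners at (389,232) and (458,237) and its back corners at (380,353) and (450,357). The tester's raised edge runs from (228,205) to (479,180). The mat corners are (273,131), (446,113), (451,171) and (280,188).

Run:
```python
from h import *
import pickle
p=pickle.load(open("pics/w1.pkl","rb")); k=.7
def P(q,z): return onz(p,q[0]*k,q[1]*k,z)
tl,tr=P((389,232),.002),P((458,237),.002); bl,br=P((380,353),.026),P((450,357),.026)
print("wedge",tl,tr,bl,br,"w",np.linalg.norm(tl-tr),np.linalg.norm(bl-br))
t=(tl+tr)/2;b=(bl+br)/2;v=t-b; print("tip",t,"back",b,"len",np.linalg.norm(v[:2]),"yaw",np.degrees(np.arctan2(-v[0],v[1])), np.degrees(np.arctan2(*(tr-tl)[1::-1])),np.degrees(np.arctan2(*(br-bl)[1::-1])))
for g in (.012,.0145,.017):
    a,c=P((228,205),g),P((479,180),g); d=c-a
    m=np.mean([P(q,.05+g*125/150) for q in [(273,131),(446,113),(451,171),(280,188)]],0)
    print(g,"edge",a,c,"len",np.linalg.norm(d),"yaw",np.degrees(np.arctan2(d[1],d[0])),"mid",(a+c)/2,"mat",m)
    R_=np.array([np.cos(np.arctan2(d[1],d[0])),np.sin(np.arctan2(d[1],d[0]))]); n=np.array([-R_[1],R_[0]])
    w=(m-(a+c)/2)[:2]; print("  mat rel",w@R_,w@n, "tip rel",(t-(a+c)/2)[:2]@R_,(t-(a+c)/2)[:2]@n)
im=cv2.imread("pics/w1.png"); cv2.imwrite("pics/w1c.png",cv2.resize(im[70:260,140:360],None,fx=3.6,fy=3.1,interpolation=cv2.INTER_CUBIC))
```

```text
wedge [0.5738856  0.02733182 0.002     ] [0.63137327 0.03333146 0.002     ] [ 0.58368004 -0.0708502   0.026     ] [ 0.64232269 -0.06405085  0.026     ] w 0.0577998931623423 0.05903550697326619
tip [0.60262944 0.03033164 0.002     ] back [ 0.61300137 -0.06745053  0.026     ] len 0.09833071478244189 yaw 6.0548248753980385 5.958039631569402 6.613657321014442
0.012 edge [0.44280055 0.02739826 0.012     ] [0.6367281  0.08178326 0.012     ] len 0.2014090930047375 yaw 15.66561003455667 mid [0.53976432 0.05459076 0.012     ] mat [0.54505422 0.08699476 0.06      ]
  mat rel 0.01384321505422621 0.029771923384081626 tip rel 0.05397941975370799 -0.04033299249105939
0.0145 edge [0.44355322 0.02775279 0.0145    ] [0.63630495 0.08180805 0.0145    ] len 0.20018790656312305 yaw 15.665610034556659 mid [0.53992909 0.05478042 0.0145    ] mat [0.54517937 0.08698833 0.06208333]
  mat rel 0.013752118895017823 0.029593820783332704 tip rel 0.05376956137491415 -0.040471114968881894
0.017 edge [0.4443059  0.02810732 0.017     ] [0.6358818  0.08183283 0.017     ] len 0.19896672012150843 yaw 15.665610034556666 mid [0.54009385 0.05497008 0.017     ] mat [0.54530452 0.0869819  0.06416667]
  mat rel 0.013661022735809238 0.029415718182583872 tip rel 0.05355970299612018 -0.040609237446704374
```

View pics/w1c.png

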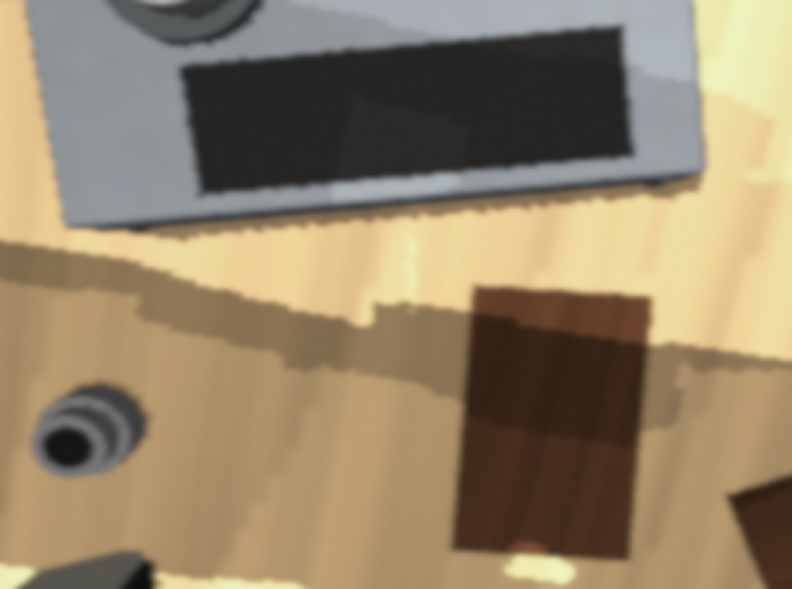

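Run:
```python
from h import *
import pickle
p=pickle.load(open("pics/w1.pkl","rb")); k=.7
def P(q,z): return onz(p,q[0]*k,q[1]*k,z)
t=np.array([.6026,.0303]);b=np.array([.613,-.0675])
for g in (.012,.0145,.017):
    th=g/150e-3
    z=.05*np.cos(th)+g
    a,c=P((228,204),z),P((479,180),z); d=(c-a)[:2]; L=np.linalg.norm(d); ex=d/L; n=np.array([-ex[1],ex[0]])
    top=(a+c)[:2]/2; bot=top-n*.05*np.sin(th)
    m=np.mean([P(q,.05+g*125/150) for q in [(273,131),(446,113),(451,171),(280,188)]],0)
    print(g,"L",L,"yaw",np.degrees(np.arctan2(d[1],d[0])),"bot",bot,"mat",m,"matrel",(m[:2]-top)@ex,(m[:2]-top)@n,"tip",(t-bot)@ex,(t-bot)@n,"back",(b-bot)@ex,(b-bot)@n)
```

```text
0.012 L 0.1769365966157148 yaw 15.443449866055266 bot [0.54408223 0.05486793] mat [0.54505422 0.08699476 0.06      ] matrel 0.009491862002758627 0.026712285202100432 tip 0.049862789934198716 -0.03926340281538479 back 0.033844400991925525 -0.1363015974383994
0.0145 L 0.17575216952865358 yaw 15.443449866055252 bot [0.5444634  0.05424958] mat [0.54517937 0.08698833 0.06208333] matrel 0.009408032594013448 0.026540214130761006 tip 0.049660044179032484 -0.03856587987299186 back 0.03364165523675931 -0.13560407449600648
0.017 L 0.17457449014219853 yaw 15.443449866055268 bot [0.54484329 0.05363149] mat [0.54530452 0.0869819  0.06416667] matrel 0.009325358231171947 0.026368898208863234 tip 0.04945845346976995 -0.037868942252733157 back 0.03344006452749675 -0.13490713687574776
```

Measured against the listed sizes, the mat centre lies at (9.4, 26.5) mm from the top edge, where (10, 25) is expected, so the tester's pose is good. I'll first touch the press spot lightly to get a reference height.

arm_command(motion=[{"rot": [0, 0, -0.093], "delta_pos": [-21, -80, 0], "gripper": 0}, {"rot": [0, 0, -0.093], "delta_pos": [-21, -80, 40], "gripper": 0}, {"rot": [0, 0, -0.093], "delta_pos": [-21, -80, 80], "gripper": 0}, {"rot": [0, 0, -0.093], "delta_pos": [-21, -80, 120], "gripper": 0}, {"rot": [0, 0, -0.093], "delta_pos": [-21, -80, 150], "gripper": 0}, {"rot": [0, 0, -0.093], "delta_pos": [-21, -80, 170], "gripper": 0}, {"rot": [0, 0, -0.093], "delta_pos": [-21, -80, 180], "gripper": 0}, {"rot": [0, 0, -0.093], "delta_pos": [-21, -80, 185], "gripper": 0}, {"rot": [0, 0, -0.093], "delta_pos": [-21, -80, 185], "gripper": 0}, {"rot": [0, 0, -0.093], "delta_pos": [-21, -80, 185], "gripper": 0}])

```text
time: 3.0
tcp_pos: [0.5461, 0.0861, 0.0966]
tcp_rot: [180.0, -0.1, 15.4]
force: [0.1, -0.4, 0.4]
grip_width: 0.0173
```

Run:
```python
from plant import ctrl
s=ctrl.get_state(); print(s["time"],s["tcp_pos"],s["tcp_rot"],s["force"],s["grip_width"])
```

```text
3.0 [0.54606905 0.08607425 0.09663164] [ 1.79983995e+02 -8.75131393e-02  1.53591725e+01] [ 0.09645512 -0.35016438  0.38058611] 0.017260630914222107
```

arm_command(motion=[{"rot": [0, 0, 0], "delta_pos": [0, 0, 3], "gripper": 0}, {"rot": [0, 0, 0], "delta_pos": [0, 0, 6], "gripper": 0}, {"rot": [0, 0, 0], "delta_pos": [0, 0, 8], "gripper": 0}, {"rot": [0, 0, 0], "delta_pos": [0, 0, 8], "gripper": 0}])

```text
time: 3.4
tcp_pos: [0.5454, 0.0859, 0.0874]
tcp_rot: [-180.0, 0.0, 15.4]
force: [-0.1, 0.6, -0.4]
grip_width: 0.0005
```

arm_command(motion=[{"rot": [0, 0, 0], "delta_pos": [0, 0, 1.5], "gripper": 0}, {"rot": [0, 0, 0], "delta_pos": [0, 0, 1.5], "gripper": 0}])

```text
time: 3.6
tcp_pos: [0.5455, 0.0859, 0.086]
tcp_rot: [-180.0, 0.0, 15.4]
force: [-0.3, 0.7, -0.1]
grip_width: 0.0005
```

arm_command(motion=[{"rot": [0, 0, 0], "delta_pos": [0, 0, 1], "gripper": 0}, {"rot": [0, 0, 0], "delta_pos": [0, 0, 1], "gripper": 0}])

```text
time: 3.8
tcp_pos: [0.5456, 0.0859, 0.0852]
tcp_rot: [180.0, -0.0, 15.4]
force: [-0.6, -0.2, 0.9]
grip_width: 0.0006
```

arm_command(motion=[{"rot": [0, 0, 0], "delta_pos": [0, 0, 0.5], "gripper": 0}, {"rot": [0, 0, 0], "delta_pos": [0, 0, 0.5], "gripper": 0}])

```text
time: 4.0
tcp_pos: [0.5457, 0.0859, 0.0849]
tcp_rot: [180.0, -0.0, 15.4]
force: [-1.2, -0.9, 3.6]
grip_width: 0.0004
```

arm_command(motion=[{"rot": [0, 0, 0], "delta_pos": [0, 0, 0.4], "gripper": 0}, {"rot": [0, 0, 0], "delta_pos": [0, 0, 0.4], "gripper": 0}])

```text
time: 4.2
tcp_pos: [0.5457, 0.0858, 0.0846]
tcp_rot: [180.0, -0.0, 15.4]
force: [-0.4, -2.5, 6.1]
grip_width: 0.0008
```

The reference contact is at about TCP z = 0.085 m; at 6 N it had not rocked. Now I'll go behind the wedge, aligned with its back.

arm_command(motion=[{"rot": [0, 0, 0], "delta_pos": [0, 0, -10], "gripper": 0}, {"rot": [0, 0, 0], "delta_pos": [0, 0, -40], "gripper": 0}, {"rot": [0, 0, 0.16], "delta_pos": [8, 40, -40], "gripper": 0}, {"rot": [0, 0, 0.16], "delta_pos": [14, 90, -40], "gripper": 0}, {"rot": [0, 0, 0.16], "delta_pos": [19, 140, -40], "gripper": 0}, {"rot": [0, 0, 0.16], "delta_pos": [19.5, 185, -40], "gripper": 0}, {"rot": [0, 0, 0.16], "delta_pos": [19.5, 195, -40], "gripper": 0}, {"rot": [0, 0, 0.16], "delta_pos": [19.5, 195, -20], "gripper": 0}, {"rot": [0, 0, 0.16], "delta_pos": [19.5, 195, 15], "gripper": 0}, {"rot": [0, 0, 0.16], "delta_pos": [19.5, 195, 45], "gripper": 0}, {"rot": [0, 0, 0.16], "delta_pos": [19.5, 195, 56.5], "gripper": 0}, {"rot": [0, 0, 0.16], "delta_pos": [19.5, 195, 56.5], "gripper": 0}, {"rot": [0, 0, 0.16], "delta_pos": [19.5, 195, 56.5], "gripper": 0}])

```text
time: 5.5
tcp_pos: [0.6167, -0.0967, 0.0291]
tcp_rot: [180.0, -0.1, 6.2]
force: [0.3, 1.2, 0.4]
grip_width: 0.0006
```

Run:
```python
from h import *
from plant import ctrl,vision
import pickle
p=vision.camera_params("wrist"); im=vision.get_image("wrist"); pickle.dump(p,open("pics/w2.pkl","wb"))
cv2.imwrite("pics/w2.png",im[:,:,::-1])
s=ctrl.get_state(); print(s["time"],s["tcp_pos"],s["tcp_rot"],s["force"])
```

```text
5.55 [ 0.61690163 -0.0968951   0.02941305] [ 1.79958155e+02 -1.23873009e-01  6.20020919e+00] [0.40014538 1.05560574 0.91936156]
```

View pics/w2.png

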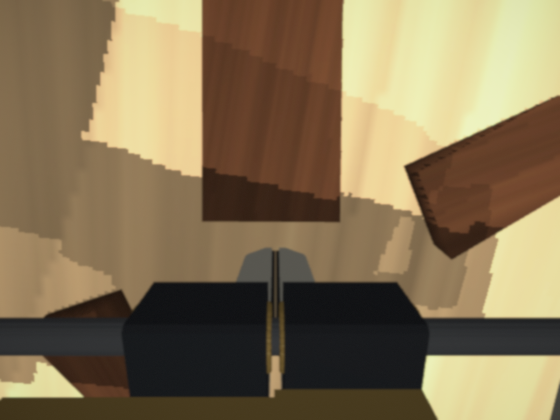

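The picture shows the wedge's back edge at row 220, columns 203–340, square to the closed fingers at about column 276. I'll close the gap.

arm_command(motion=[{"rot": [0, 0, 0], "delta_pos": [-1, -8, 1], "gripper": 0}, {"rot": [0, 0, 0], "delta_pos": [-2, -15, 1], "gripper": 0}, {"rot": [0, 0, 0], "delta_pos": [-2, -18, 1], "gripper": 0}, {"rot": [0, 0, 0], "delta_pos": [-2, -20, 1], "gripper": 0}, {"rot": [0, 0, 0], "delta_pos": [-2, -22, 1], "gripper": 0}, {"rot": [0, 0, 0], "delta_pos": [-2, -23, 1], "gripper": 0}])

```text
time: 6.15
tcp_pos: [0.6117, -0.0743, 0.0269]
tcp_rot: [180.0, -0.0, 6.2]
force: [1.0, -1.9, 1.0]
grip_width: 0.0006
```

Run:
```python
from h import *
from plant import ctrl,vision
import pickle
p=vision.camera_params("wrist"); im=vision.get_image("wrist"); pickle.dump(p,open("pics/w3.pkl","wb"))
cv2.imwrite("pics/w3.png",im[:,:,::-1])
s=ctrl.get_state(); print(s["time"],s["tcp_pos"],s["tcp_rot"],s["force"])
```

```text
6.2 [ 0.61159949 -0.07417607  0.02681618] [ 1.79994504e+02 -1.14921177e-02  6.18746120e+00] [ 1.38932987 -0.21931863 -0.13188986]
```

View pics/w3.png

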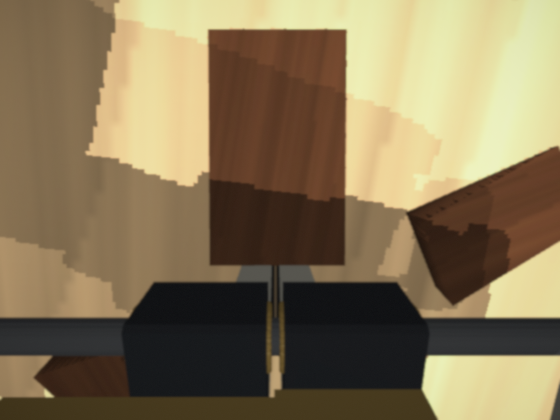

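The fingers now touch the wedge's back squarely and centred (back at row 265, centre column 277). Next I'll push while turning into line with the tester.

arm_command(motion=[{"rot": [0, 0, -0.008], "delta_pos": [-0.2, -3, 0], "gripper": 0}, {"rot": [0, 0, -0.018], "delta_pos": [-0.4, -7, 0], "gripper": 0}, {"rot": [0, 0, -0.028], "delta_pos": [-0.8, -11, 0], "gripper": 0}, {"rot": [0, 0, -0.038], "delta_pos": [-1.2, -15, 0], "gripper": 0}, {"rot": [0, 0, -0.049], "delta_pos": [-1.6, -19, 0], "gripper": 0}, {"rot": [0, 0, -0.06], "delta_pos": [-2.1, -23, 0], "gripper": 0}, {"rot": [0, 0, -0.071], "delta_pos": [-2.6, -27, 0], "gripper": 0}, {"rot": [0, 0, -0.082], "delta_pos": [-3.1, -31, 0], "gripper": 0}, {"rot": [0, 0, -0.094], "delta_pos": [-3.7, -35, 0], "gripper": 0}, {"rot": [0, 0, -0.106], "delta_pos": [-4.3, -39, 0], "gripper": 0}, {"rot": [0, 0, -0.118], "delta_pos": [-5, -43, 0], "gripper": 0}, {"rot": [0, 0, -0.13], "delta_pos": [-5.7, -47, 0], "gripper": 0}, {"rot": [0, 0, -0.142], "delta_pos": [-6.4, -51, 0], "gripper": 0}, {"rot": [0, 0, -0.154], "delta_pos": [-7.1, -54, 0], "gripper": 0}, {"rot": [0, 0, -0.161], "delta_pos": [-7.6, -56, 0], "gripper": 0}, {"rot": [0, 0, -0.161], "delta_pos": [-7.6, -56, 0], "gripper": 0}])

```text
time: 7.8
tcp_pos: [0.5977, -0.0191, 0.0267]
tcp_rot: [-180.0, 0.0, 15.4]
force: [-0.1, -0.1, 0.3]
grip_width: 0.0005
```

Run:
```python
from h import *
from plant import ctrl,vision
import pickle
for n in ("wrist","side"):
    p=vision.camera_params(n); im=vision.get_image(n); pickle.dump(p,open(f"pics/{n}4.pkl","wb"))
    cv2.imwrite(f"pics/{n}4.png",im[:,:,::-1])
    if n=="side": cv2.imwrite("pics/side4c.png",cv2.resize(im[150:310,150:360],None,fx=3.7,fy=3.7,interpolation=cv2.INTER_CUBIC)[:,:,::-1])
s=ctrl.get_state(); print(s["time"],s["tcp_pos"],s["tcp_rot"],s["force"])
d=s["tcp_pos"][:2]-[.5444,.0543]; print(d@[.964,.2663],d@[-.2663,.964])
```

```text
7.9 [ 0.59781228 -0.0193502   0.02666305] [-1.79989641e+02  1.50128772e-02  1.54070466e+01] [-0.07914769 -0.59691771  0.49157456]
0.031876390994867006 -0.08522248437994646
```

View pics/wrist4.png

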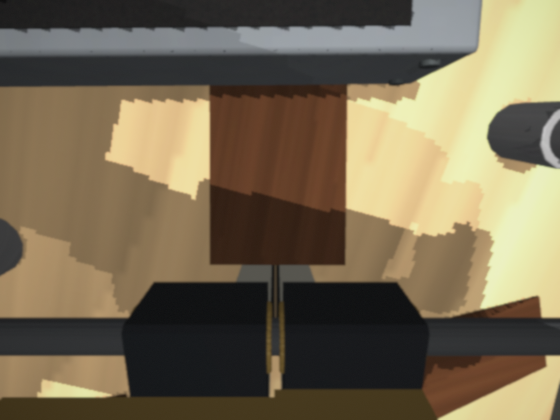

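View pics/side4c.png

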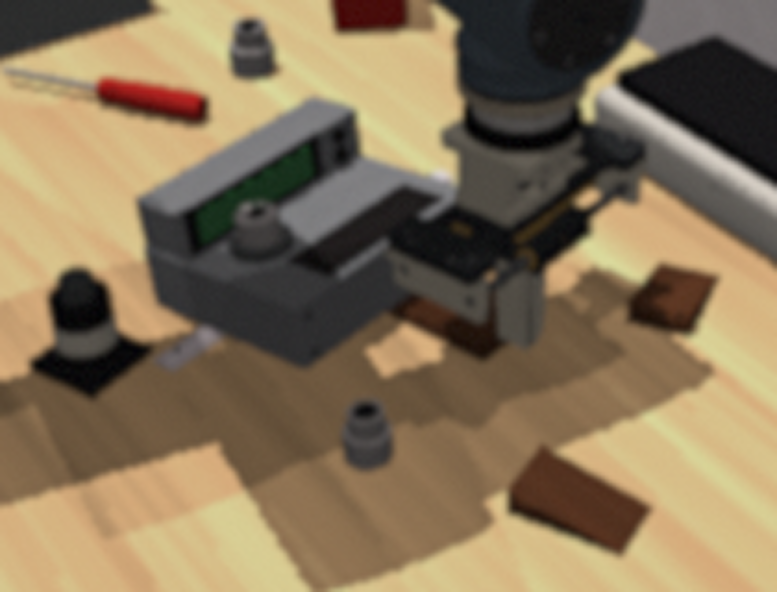

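The wedge (columns 210–346) is centred on the fingers and square to the raised edge (row 85). Its tip is now under the edge. I'll continue straight with fine force-watched steps.

arm_command(motion=[{"rot": [0, 0, 0], "delta_pos": [0, -3, 0], "gripper": 0}, {"rot": [0, 0, 0], "delta_pos": [0, -6, 0], "gripper": 0}, {"rot": [0, 0, 0], "delta_pos": [0, -9, 0], "gripper": 0}, {"rot": [0, 0, 0], "delta_pos": [0, -12, 0], "gripper": 0}, {"rot": [0, 0, 0], "delta_pos": [0, -14, 0], "gripper": 0}, {"rot": [0, 0, 0], "delta_pos": [0, -15, 0], "gripper": 0}])

```text
time: 8.5
tcp_pos: [0.5938, -0.0047, 0.0267]
tcp_rot: [-180.0, 0.0, 15.4]
force: [-0.0, -0.6, 0.1]
grip_width: 0.0006
```

arm_command(motion=[{"rot": [0, 0, 0], "delta_pos": [0, -1, 0], "gripper": 0}, {"rot": [0, 0, 0], "delta_pos": [0, -2, 0], "gripper": 0}])

```text
time: 8.7
tcp_pos: [0.5934, -0.003, 0.0267]
tcp_rot: [180.0, 0.0, 15.4]
force: [-0.4, -0.9, -0.2]
grip_width: 0.0006
```

arm_command(motion=[{"rot": [0, 0, 0], "delta_pos": [0, -1, 0], "gripper": 0}, {"rot": [0, 0, 0], "delta_pos": [0, -2, 0], "gripper": 0}])

```text
time: 8.9
tcp_pos: [0.5929, -0.0011, 0.0267]
tcp_rot: [180.0, 0.0, 15.4]
force: [1.1, -0.2, -0.2]
grip_width: 0.0002
```

Run:
```python
from h import *
from plant import ctrl,vision
import pickle
for n in ("wrist",):
    p=vision.camera_params(n); im=vision.get_image(n); pickle.dump(p,open(f"pics/{n}5.pkl","wb"))
    cv2.imwrite(f"pics/{n}5.png",im[:,:,::-1])
s=ctrl.get_state(); print(s["time"],s["tcp_pos"],s["tcp_rot"],s["force"])
d=s["tcp_pos"][:2]-[.5444,.0543]; print(d@[.964,.2663],d@[-.2663,.964])
```

```text
8.95 [ 0.5928274  -0.00094587  0.02673758] [-1.79997496e+02  7.58320108e-04  1.54114569e+01] [ 0.15067347  0.13162228 -0.79061473]
0.03197204259835784 -0.06615323328770355
```

View pics/wrist5.png

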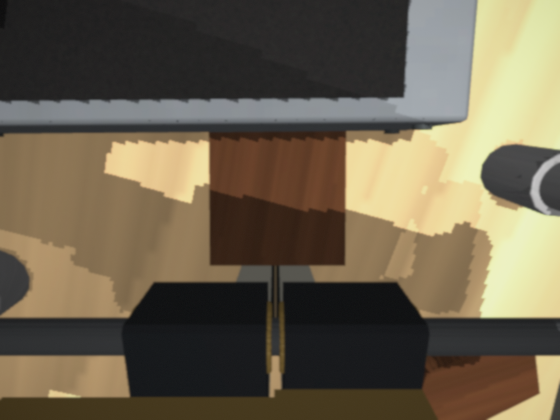

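arm_command(motion=[{"rot": [0, 0, 0], "delta_pos": [0, -1, 0], "gripper": 0}, {"rot": [0, 0, 0], "delta_pos": [0, -2, 0], "gripper": 0}, {"rot": [0, 0, 0], "delta_pos": [0, -2, 0], "gripper": 0}])

```text
time: 9.25
tcp_pos: [0.5923, 0.001, 0.0268]
tcp_rot: [-180.0, 0.0, 15.4]
force: [-0.1, 0.3, -0.3]
grip_width: 0.0004
```

arm_command(motion=[{"rot": [0, 0, 0], "delta_pos": [0, -1, 0], "gripper": 0}, {"rot": [0, 0, 0], "delta_pos": [0, -1.5, 0], "gripper": 0}])

```text
time: 9.45
tcp_pos: [0.592, 0.0023, 0.0268]
tcp_rot: [180.0, -0.0, 15.4]
force: [0.6, -0.8, -1.0]
grip_width: 0.0005
```

arm_command(motion=[{"rot": [0, 0, 0], "delta_pos": [0, -1, 0], "gripper": 0}, {"rot": [0, 0, 0], "delta_pos": [0, -1.5, 0], "gripper": 0}])

```text
time: 9.65
tcp_pos: [0.5916, 0.0038, 0.0268]
tcp_rot: [180.0, -0.0, 15.4]
force: [0.1, 0.2, 0.7]
grip_width: 0.0008
```

arm_command(motion=[{"rot": [0, 0, 0], "delta_pos": [0, -1, 0], "gripper": 0}, {"rot": [0, 0, 0], "delta_pos": [0, -1.5, 0], "gripper": 0}])

```text
time: 9.85
tcp_pos: [0.5911, 0.0052, 0.0267]
tcp_rot: [180.0, 0.0, 15.4]
force: [0.7, -1.6, -0.3]
grip_width: 0.0006
```

arm_command(motion=[{"rot": [0, 0, 0], "delta_pos": [0, -1, 0], "gripper": 0}, {"rot": [0, 0, 0], "delta_pos": [0, -1.5, 0], "gripper": 0}])

```text
time: 10.05
tcp_pos: [0.5907, 0.0067, 0.0268]
tcp_rot: [180.0, -0.0, 15.4]
force: [0.2, -0.4, -0.4]
grip_width: 0.0007
```

Run:
```python
from h import *
from plant import ctrl,vision
import pickle
for n in ("wrist",):
    p=vision.camera_params(n); im=vision.get_image(n); pickle.dump(p,open(f"pics/{n}6.pkl","wb"))
    cv2.imwrite(f"pics/{n}6.png",im[:,:,::-1])
    cv2.imwrite(f"pics/{n}6c.png",cv2.resize(im[90:290,140:400],None,fx=3,fy=3,interpolation=cv2.INTER_CUBIC)[:,:,::-1])
s=ctrl.get_state(); print(s["time"],s["tcp_pos"],s["tcp_rot"],s["force"])
d=s["tcp_pos"][:2]-[.5444,.0543]; print(d@[.964,.2663],d@[-.2663,.964])
```

```text
10.1 [0.59072897 0.00674124 0.02675287] [-1.79998991e+02 -2.44313193e-03  1.54138634e+01] [ 0.07370976 -0.76520093  0.31291771]
0.031996227736906226 -0.058184048222440395
```

View pics/wrist6c.png

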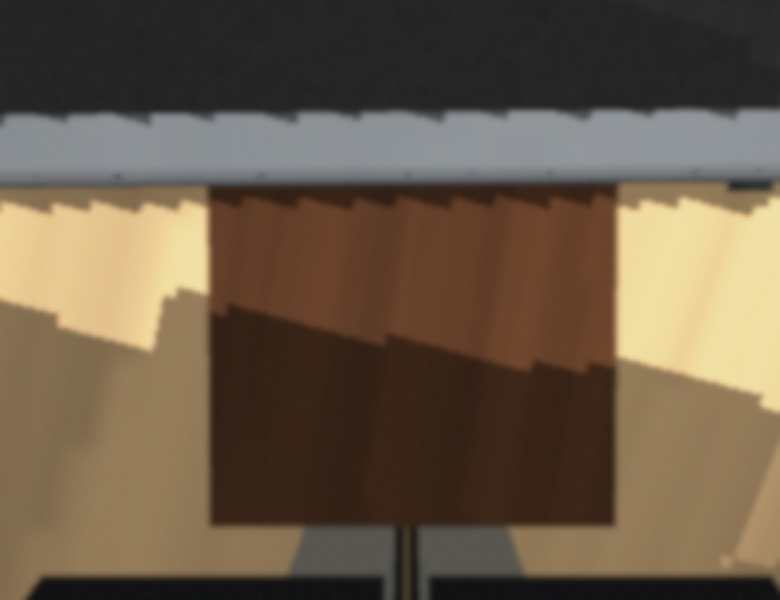

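Still no resistance, and the tester hasn't moved. Continuing.

arm_command(motion=[{"rot": [0, 0, 0], "delta_pos": [0, -1, 0], "gripper": 0}, {"rot": [0, 0, 0], "delta_pos": [0, -1, 0], "gripper": 0}])

```text
time: 10.3
tcp_pos: [0.5905, 0.0077, 0.0268]
tcp_rot: [-180.0, -0.0, 15.4]
force: [0.6, 0.7, 0.2]
grip_width: 0.0006
```

arm_command(motion=[{"rot": [0, 0, 0], "delta_pos": [0, -1, 0], "gripper": 0}, {"rot": [0, 0, 0], "delta_pos": [0, -1, 0], "gripper": 0}])

```text
time: 10.5
tcp_pos: [0.5902, 0.0087, 0.0267]
tcp_rot: [-180.0, 0.0, 15.4]
force: [0.8, 0.3, 0.2]
grip_width: 0.0002
```

arm_command(motion=[{"rot": [0, 0, 0], "delta_pos": [0, -1, 0], "gripper": 0}, {"rot": [0, 0, 0], "delta_pos": [0, -1, 0], "gripper": 0}])

```text
time: 10.7
tcp_pos: [0.59, 0.0095, 0.0267]
tcp_rot: [180.0, -0.0, 15.4]
force: [-0.3, -1.3, -0.4]
grip_width: 0.0003
```

arm_command(motion=[{"rot": [0, 0, 0], "delta_pos": [0, -0.7, 0], "gripper": 0}, {"rot": [0, 0, 0], "delta_pos": [0, -0.7, 0], "gripper": 0}])

```text
time: 10.9
tcp_pos: [0.5899, 0.01, 0.0267]
tcp_rot: [180.0, -0.0, 15.4]
force: [0.9, -3.0, -1.5]
grip_width: 0.0003
```

arm_command(motion=[{"rot": [0, 0, 0], "delta_pos": [0, -0.7, 0], "gripper": 0}, {"rot": [0, 0, 0], "delta_pos": [0, -0.7, 0], "gripper": 0}])

```text
time: 11.1
tcp_pos: [0.5898, 0.0105, 0.0268]
tcp_rot: [180.0, -0.0, 15.4]
force: [1.0, -5.7, -2.0]
grip_width: 0.0001
```

Resistance has appeared: 3 N, then 5.7 N, at an insertion of about 52.5 mm, which gives an underside height of about 14.6 mm. I'll stop pushing, back off gently and press-test.

arm_command(motion=[{"rot": [0, 0, 0], "delta_pos": [0, 3, 0], "gripper": 0}, {"rot": [0, 0, 0], "delta_pos": [0, 12, 0], "gripper": 0}, {"rot": [0, 0, 0], "delta_pos": [0, 15, -15], "gripper": 0}, {"rot": [0, 0, 0], "delta_pos": [0, 15, -50], "gripper": 0}, {"rot": [0, 0, 0], "delta_pos": [-2, 12, -80], "gripper": 0}, {"rot": [0, 0, 0], "delta_pos": [-10, -20, -80], "gripper": 0}, {"rot": [0, 0, 0], "delta_pos": [-20, -60, -80], "gripper": 0}, {"rot": [0, 0, 0], "delta_pos": [-22.5, -84.5, -75], "gripper": 0}, {"rot": [0, 0, 0], "delta_pos": [-22.5, -84.5, -66], "gripper": 0}, {"rot": [0, 0, 0], "delta_pos": [-22.5, -84.5, -62], "gripper": 0}, {"rot": [0, 0, 0], "delta_pos": [-22.5, -84.5, -61], "gripper": 0}])

```text
time: 12.2
tcp_pos: [0.5457, 0.0855, 0.0875]
tcp_rot: [-180.0, 0.0, 15.4]
force: [-0.2, -0.8, 0.9]
grip_width: 0.0007
```

Run:
```python
from h import *
from plant import ctrl,vision
import pickle
for n in ("wrist","side"):
    p=vision.camera_params(n); im=vision.get_image(n); pickle.dump(p,open(f"pics/{n}7.pkl","wb"))
    cv2.imwrite(f"pics/{n}7.png",im[:,:,::-1])
    if n=="side": cv2.imwrite("pics/side7c.png",cv2.resize(im[150:310,150:360],None,fx=3.7,fy=3.7,interpolation=cv2.INTER_CUBIC)[:,:,::-1])
s=ctrl.get_state(); print(s["time"],s["tcp_pos"],s["tcp_rot"],s["force"])
```

```text
12.3 [0.5458439  0.08545515 0.08774959] [1.79998615e+02 3.33977741e-03 1.53448896e+01] [ 0.39168593 -0.07725317 -0.34945956]
```

View pics/wrist7.png

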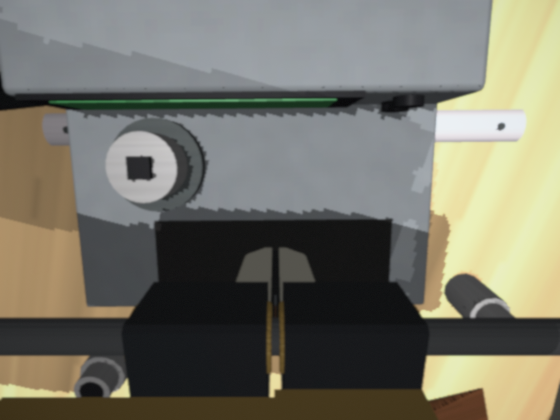

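View pics/side7c.png

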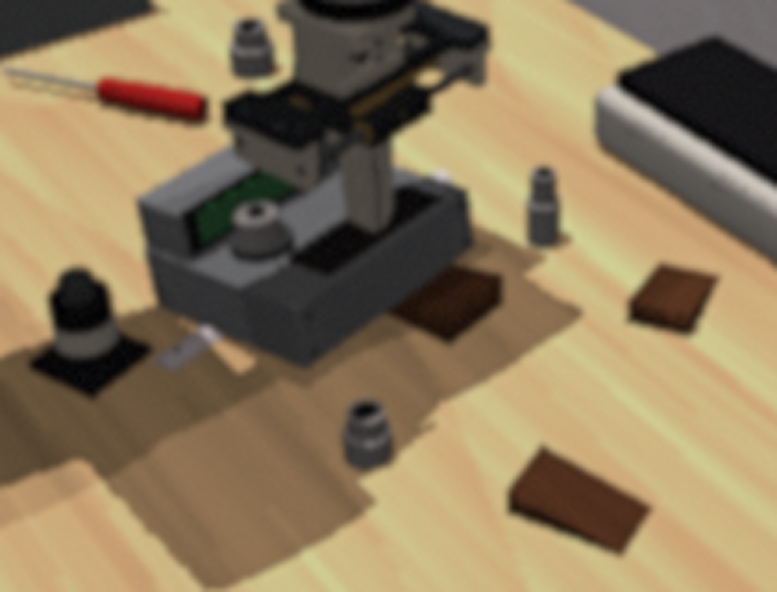

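The fingers are over the mat (image column 276, mat centre about 273), and the wedge sits under the edge. Pressing in small steps.

arm_command(motion=[{"rot": [0, 0, 0], "delta_pos": [0, 0, 1.5], "gripper": 0}, {"rot": [0, 0, 0], "delta_pos": [0, 0, 2], "gripper": 0}, {"rot": [0, 0, 0], "delta_pos": [0, 0, 2], "gripper": 0}])

```text
time: 12.6
tcp_pos: [0.5455, 0.0861, 0.0857]
tcp_rot: [-180.0, -0.0, 15.4]
force: [-0.5, -0.2, 0.2]
grip_width: 0.0006
```

arm_command(motion=[{"rot": [0, 0, 0], "delta_pos": [0, 0, 0.5], "gripper": 0}, {"rot": [0, 0, 0], "delta_pos": [0, 0, 0.5], "gripper": 0}])

```text
time: 12.8
tcp_pos: [0.5455, 0.0863, 0.0853]
tcp_rot: [180.0, -0.0, 15.4]
force: [-0.1, -1.2, -0.1]
grip_width: 0.0005
```

arm_command(motion=[{"rot": [0, 0, 0], "delta_pos": [0, 0, 0.5], "gripper": 0}, {"rot": [0, 0, 0], "delta_pos": [0, 0, 0.5], "gripper": 0}])

```text
time: 13.0
tcp_pos: [0.5456, 0.0863, 0.0851]
tcp_rot: [180.0, -0.0, 15.4]
force: [-2.2, -1.0, 4.8]
grip_width: 0.0004
```

arm_command(motion=[{"rot": [0, 0, 0], "delta_pos": [0, 0, 0.5], "gripper": 0}, {"rot": [0, 0, 0], "delta_pos": [0, 0, 0.5], "gripper": 0}])

```text
time: 13.2
tcp_pos: [0.5456, 0.0863, 0.0849]
tcp_rot: [180.0, -0.0, 15.4]
force: [-3.2, -0.8, 9.2]
grip_width: 0.0003
```

The contact height matches the reference, and 9 N causes no sinking. To be sure, I'll make a firmer brief test, then settle at 10 N and ease off the sideways drag.

arm_command(motion=[{"rot": [0, 0, 0], "delta_pos": [-0.2, 0, 0.3], "gripper": 0}, {"rot": [0, 0, 0], "delta_pos": [-0.2, 0, 0.6], "gripper": 0}, {"rot": [0, 0, 0], "delta_pos": [-0.2, 0, 0.6], "gripper": 0}])

```text
time: 13.5
tcp_pos: [0.5456, 0.0863, 0.0848]
tcp_rot: [180.0, -0.1, 15.4]
force: [-4.2, -1.2, 14.2]
grip_width: 0.0007
```

arm_command(motion=[{"rot": [0, 0, 0], "delta_pos": [0, 0, -0.3], "gripper": 0}, {"rot": [0, 0, 0], "delta_pos": [0, 0, -0.5], "gripper": 0}, {"rot": [0, 0, 0], "delta_pos": [0, 0, -0.5], "gripper": 0}])

```text
time: 13.8
tcp_pos: [0.5455, 0.0863, 0.0849]
tcp_rot: [180.0, -0.0, 15.4]
force: [-2.3, 0.2, 9.4]
grip_width: 0.0008
```

Run:
```python
from h import *
from plant import ctrl,vision
for n in ("top","side"):
    im=vision.get_image(n)
    a=cv2.imread(f"pics/{n}0.png")[:,:,::-1]
    cv2.imwrite(f"pics/{n}8.png",im[:,:,::-1])
    c=im[150:300,180:350] if n=="top" else im[150:310,150:360]
    cv2.imwrite(f"pics/{n}8c.png",cv2.resize(c,None,fx=3.7,fy=3.7,interpolation=cv2.INTER_CUBIC)[:,:,::-1])
    s=ctrl.get_state(); print(s["time"],s["tcp_pos"],s["tcp_rot"],s["force"])
```

```text
13.85 [0.54556777 0.08624841 0.08491985] [ 1.79980627e+02 -4.85223192e-02  1.54187122e+01] [-2.71642093 -0.44496258  9.44593083]
13.9 [0.54557803 0.08624228 0.08492732] [ 1.79980775e+02 -5.01063780e-02  1.54156722e+01] [-2.89274445 -0.8650975   9.29612702]
```

View pics/side8c.png

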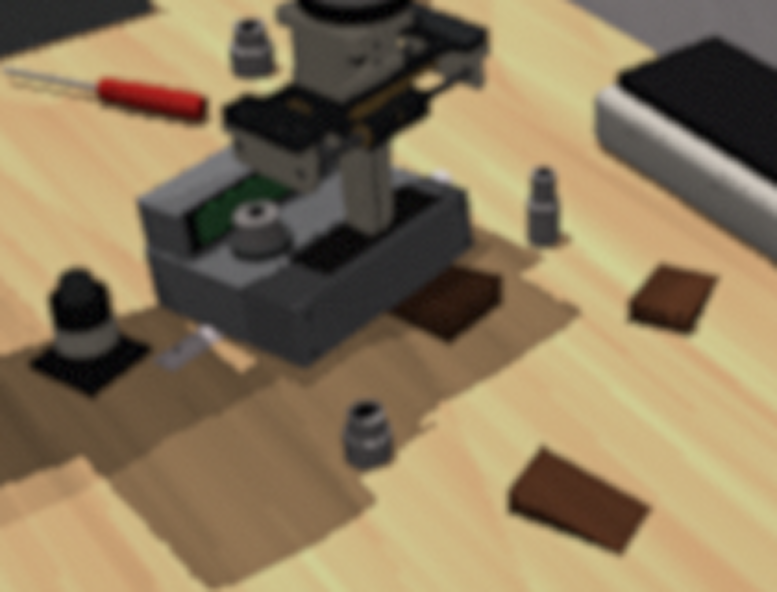

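View pics/top8c.png

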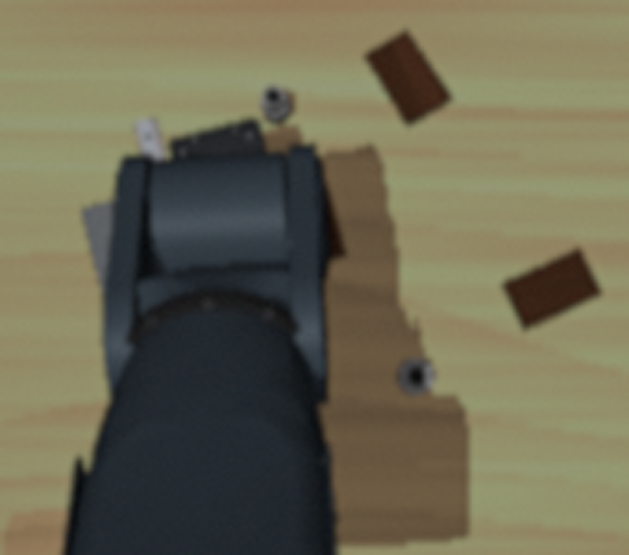

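At 14 N it sank only 0.1 mm. Against the start pictures, the tester and the other things haven't moved. Trimming to 10 N.

arm_command(motion=[{"rot": [0, 0, 0], "delta_pos": [-0.2, 0, 0.07], "gripper": 0}, {"rot": [0, 0, 0], "delta_pos": [-0.2, 0, 0.07], "gripper": 0}, {"rot": [0, 0, 0], "delta_pos": [-0.2, 0, 0.07], "gripper": 0}, {"rot": [0, 0, 0], "delta_pos": [-0.2, 0, 0.07], "gripper": 0}, {"rot": [0, 0, 0], "delta_pos": [-0.2, 0, 0.07], "gripper": 0}])

```text
time: 14.4
tcp_pos: [0.5456, 0.0862, 0.0849]
tcp_rot: [180.0, -0.1, 15.4]
force: [-0.8, -1.4, 9.7]
grip_width: 0.0006
```

Run:
```python
from plant import ctrl
s=ctrl.get_state(); print(s["time"],s["tcp_pos"],s["force"])
```

```text
14.4 [0.54555216 0.08623926 0.08493421] [-0.79317725 -1.41934222  9.66149114]
```

Run:
```python
from plant import finish_job
print(finish_job())
```

```text
the job is handed in; nothing more can be done
None
```

The tester no longer rocks. I handed the job in at 14.4 s of the 48 s, with the arm still pressing on the mat at about 9.7 N.

**What I did:** I touched the press spot lightly for a reference height. Then I pushed the wedge by its back with the closed fingers, turning it square to the raised side as it went. I stopped when the push force rose from about 1 N to 5.7 N, with the tip about 52 mm under the edge, where the wedge is about 14.6 mm high. Nothing was gripped or lifted.

**Last checks:**
- **Rocking:** going from 9 N to 14 N on the press spot moved the tool down only about 0.1 mm.
- **Height:** the press spot was at the same height as at the start, to about 0.2–0.3 mm. Any difference is upward: under load the tool read 84.9–85.1 mm, against 84.6–84.9 mm in the first touch, so the last push may have raised the side by a hair.
- **Surroundings:** in the side view the tester and nearby things looked unmoved. The top view was partly hidden by the arm. I judged both by eye.

No check failed. The first touch before wedging reached 6 N without rocking the tester, so the 14 N press is the real test of rocking.

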